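Lean the long blue panel on the leaning stand

TASK

Take the long blue instrument panel out of the slotted rack and lean it, on its end, against the upright of the dark leaning stand. Its foot must stand on the stand's base just behind the yellow stop strip, so that it cannot slide, with the panel square to the upright and about in its middle. Leave the short grey panel in the rack.

Things in the scene. Friction and masses are not known exactly. Their poses are not given: they have to be found in the camera images.
- long_panel: long blue instrument panel: flat board 60 mm wide (x), 10 mm thick (y), 210 mm long (z), about 0.22 kg, both faces alike (dark vent slots, corner screws). Origin: centre of its lower end face; z runs up its length. Starts upright in one of the rack's two slots; about 178 mm of it stand free above the rack.
- short_panel: short bare aluminium (grey) panel, 60 mm wide (x), 10 mm thick (y), 110 mm long (z), upright in the rack's other slot. Origin: centre of its lower end face. Not to be moved.
- rack: pale wooden rack block, fixed, 90 (x) x 150 (y) x 42 mm high. Origin: centre of its underside, on the table. Two slots, 64 mm along x by 12 mm along y, 32 mm deep (floor 10 mm above the table), centred at y = -40 and y = +40 mm; which panel is in which varies.
- stand: dark steel leaning stand, fixed. Origin: centre of underside, on the table. Base 140 (x) x 130 (y) x 8 mm. Upright, 140 mm along x, top 113 mm above the table, front face at y = +34 mm, ribs behind. Yellow stop strip along x, 130 mm, y = -30 to -20 mm, 16 mm high on the base. Foot goes in the gap, next to the strip; the panel then leans about 23 deg from vertical, top to the stand's +y.
There are look-alikes about, which are no part of the job. What is meant by the long_panel is not green, and is the smaller of those in its own colour.

How it is judged:
At the end, for the whole second after the job is handed in: The long blue panel leans at rest on the stand: its foot on the base behind the yellow strip, at most about 20 mm from it, within 35 mm of the middle along the strip, square to the upright within 11 degrees, tilted 10 to 31 degrees from vertical (y of long_panel in the frame of stand between -0.022 and 0.006 m and x of long_panel in the frame of stand between -0.035 and 0.035 m and z of long_panel in the frame of stand below 0.018 m and angle between long_panel's own z axis and vertical between 0.17 and 0.55 rad and angle between the x axis of long_panel and the x axis of stand, either way round below 0.2 rad and contact force between long_panel and stand above 0.3 N and linear speed of long_panel below 0.02 m/s and angular speed of long_panel below 0.1 rad/s); the robot touches nothing.
It fails at once if the short grey panel is shifted by more than 20 mm (distance of short_panel from where it was at the start of the episode above 0.02 m).
It fails at once if the short grey panel is tipped (angle between short_panel's own z axis and vertical above 0.3 rad).
It also fails if it takes over 42 s, if anything falls off the work surface, if the arm or the gripper's body presses on something with over 40 N, if the wrist force passes 120 N, or if a joint passes its speed limit or range.

ROBOT

A 6-joint arm with a two-finger parallel gripper is mounted at the origin on the work surface; the furniture and walls round the work are solid. World frame = base frame: x ahead of the robot, y to its left, z up, the work surface at z = 0. Lengths are in m, angles in rad, forces in N, time in s.
With the tool pointing down it reaches from about 0.375 to 0.975 m from the base axis. Payload 3.8 kg.
Tool frame: the origin (TCP) lies on the mounting face of the last link; the fingertips stand 173 mm ahead of it and the grasp point (between the pads) lies 155 mm ahead of it; z points along the fingers, y is the line along which they close (so a half turn about z gives the same grasp; the last joint's range is limited). The gripper opens to 85 mm and grips with 20 to 120 N. Pads are 22 mm wide; open, the fingers measure 114 mm over their backs; the gripper's body (76 mm by 85 mm) begins 54 mm behind the grasp point. The pads swing forward as they close: fully open they stand 13 mm farther back than shut.
Start: joints at [1.261, 0.264, 1.604, -0, 1.274, -0.037], TCP at [0.182, 0.65, 0.405] pointing down, gripper open.
Joint ranges: [-2.63, 2.63], [-0.94, 2.18], [0.31, 2.57], [-1.31, 4.45], [0, 2.66], [-2.55, 2.55]. Speed limits (rad/s): [2.57, 2.57, 3.14, 3.14, 3.14, 3.14].

INTERFACE

Orientations are given as a rotation vector (axis times angle).
In Python, from workcell import bot gives the robot as it stands.
- The arm moves only by the tool drive_tool, never from a script. Its argument "increments" is a list of rows, each an object with "delta_pos": the shift along the tool's x, y, z in mm, a list of three; "turn": the turn about the tool's z in rad; "jaw": the opening, from -1 (shut) to 1 (fully open). A call has 1 to 8 rows; each row shifts and turns the commanded pose from where the row before left it, along the tool's axes as they then stand; what a row does not reach is not made up. A row lasts 1/12 s, in which the tool goes at most 41.7 mm and 7.16 degrees, less where a joint would pass 70% of its speed; a pose out of reach is approached as far as the arm can. A call is refused whole if a number of a shift passes 41.7 or a number of a turn 0.125, either way. A call with a gripper value outside its range is refused whole. The fingers move at their own pace and stop on an object; "grip_force" is the grip in N (left out, the last holds). Time passes only in rows, so rows that do not move let the fingers close. It gives the time, the measured TCP pose, the force, the opening and the grip force at its end, in the units of the state.
- bot.read_state(): the state, without advancing time (a new reading comes with each control period).
- bot.read_camera(name): name is "scene" or "top" or "wrist"; returns a dict with "pixels" (480x640x3 uint8, red, green, blue), "fovy" (degrees; the focal length in pixels is half the picture's height over the tangent of half this angle, whatever the lens; pixels are square), "cx", "cy" (the principal point, pixels), "camera_from_world" (4x4, takes a point from world to camera coordinates); the wrist camera has in their place "hand_eye" (4x4, takes a point from camera to tool coordinates, whose origin is the TCP and whose axes are the flange's). Camera axes: x right, y down, z forward; pixel columns grow to the right and rows downward; lengths in m; the calibration is good to about 2 mm. The wrist camera is an equidistant fisheye: a pixel r from the principal point sees the ray r / f radians off the axis. A picture is of the moment at which its call begins: read the wrist's pose just before it. There is no depth.
- bot.finish_job(): hands the job in; it is judged then, once.
The state is a dict: "time": time; "q": joint angles; "joint_vel": joint speeds; "joint_torque": joint torques, N m; "tool_pos": TCP position; "tcp_rot": TCP orientation; "wrist_force": force on the tool from outside, world axes, zero at the start; "torque": the same for the moment, N m; "width": opening from 0.0 (shut) to 1.0 (fully open); "grip_force": force on a finger pad.
Only numpy, scipy, OpenCV 4.12 (cv2) and the standard library are available. Lean on these libraries where they do the work, as an engineer would, in place of code of your own. Each camera call takes 0.05 s, during which the arm holds its last target. There are 200 camera calls.

## Working session

There is one attempt and no reset: what is moved stays moved. The work goes in short steps, Python scripts to look and compute and a tool call to move; the robot and the scene stay as the last step left them, time stands still between calls to the robot, and variables do not carry over. Pictures are saved under pics/ and viewed, at most 10 in all, crops included, and the job is handed in when it is done.

Besides the shell and the picture viewer there is one more tool, called as name(argument=value, ...) on one line, values as JSON. drive_tool: Moves the arm, as the interface text tells. Its arguments: {"type":"object","properties":{"increments":{"type":"array"},"grip_force":{"type":"number"}},"required":["increments"]}

```bash
mkdir -p pics
cat > h.py <<'E'
import numpy as np, cv2
from scipy.spatial.transform import Rotation as R
from workcell import bot
def snap(n,f):
    c=bot.read_camera(n); cv2.imwrite('pics/'+f,c['pixels'][...,::-1]); return c
def ray(c,u,v):
    f=240/np.tan(np.radians(c['fovy'])/2)
    T=np.linalg.inv(c['camera_from_world'])
    d=T[:3,:3]@np.array([(u-c['cx'])/f,(v-c['cy'])/f,1]); return T[:3,3],d
def onz(c,u,v,z):
    o,d=ray(c,u,v); return o+d*(z-o[2])/d[2]
def proj(c,p):
    f=240/np.tan(np.radians(c['fovy'])/2)
    q=c['camera_from_world']@np.append(p,1); return q[:2]/q[2]*f+[c['cx'],c['cy']]
E
python3 - <<'E'
from h import *
import pickle
cs={n:snap(n,n+'0.png') for n in ['scene','top']}
pickle.dump(cs,open('c0.pkl','wb'))
for n,c in cs.items(): print(n,c['fovy'],np.linalg.inv(c['camera_from_world']).round(3).tolist())
s=bot.read_state();print(s)
E
```

```text
scene 51.778693744334966 [[-0.736, -0.391, 0.552, -0.088], [-0.677, 0.438, -0.592, 0.484], [-0.01, -0.809, -0.587, 0.604], [0.0, 0.0, 0.0, 1.0]]
top 46.48825343927065 [[-0.002, -0.997, 0.074, 0.361], [-1.0, 0.003, 0.001, -0.117], [-0.001, -0.074, -0.997, 1.322], [0.0, 0.0, 0.0, 1.0]]
{'time': 0.1, 'q': array([ 1.26112606e+00,  2.64717000e-01,  1.60525580e+00,  3.18715990e-05,
        1.27369971e+00, -3.69041703e-02]), 'joint_vel': array([-0.00031237, -0.00137684, -0.00231744,  0.00020785, -0.00232268,
       -0.00102435]), 'joint_torque': array([ 4.48114579e-04, -5.16700566e+01, -3.68590879e+01,  4.64614203e-06,
        6.15076409e-03, -3.28612657e-06]), 'tool_pos': array([0.1817478 , 0.64975102, 0.40344983]), 'tcp_rot': array([-0.42709448, -3.11203194,  0.00320944]), 'wrist_force': array([-0.03613299, -0.0114918 , -0.34999633]), 'torque': array([ 0.04334656,  0.00665021, -0.01214288]), 'grip_force': 0.0, 'width': 0.9996070650902421}
```

View pics/scene0.png

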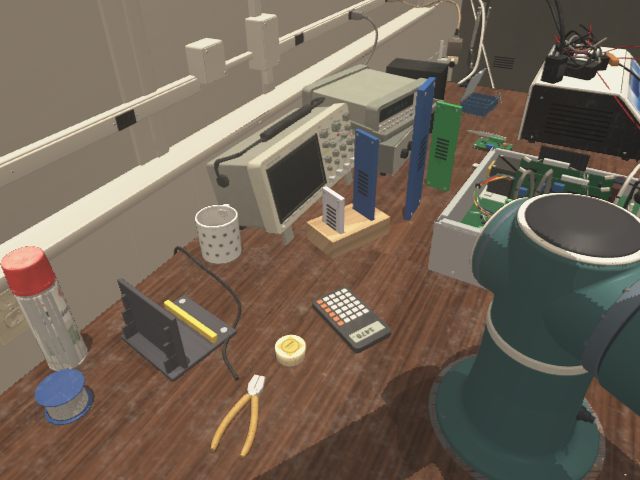

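View pics/top0.png

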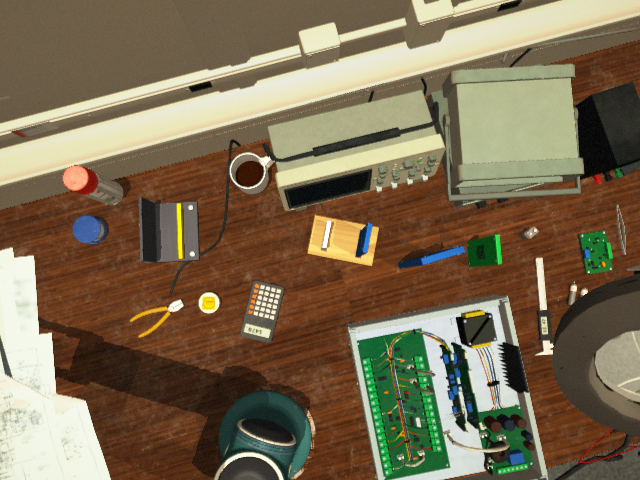

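The scene view shows the rack at about (348,230), with the grey panel on its left and the blue panel at (366,175). The free-standing blue board at (420,150) is the larger look-alike. The stand is at (178,330) with its yellow strip on the robot's right side. In the top view the rack is at (343,240), the panel's blue top edge at (364,240), and the strip at (181,231).

```bash
cat > m.py <<'E'
from h import *
import pickle
cs=pickle.load(open('c0.pkl','rb'))
def mask(c,lo,hi,roi):
    h=cv2.cvtColor(c['pixels'],cv2.COLOR_RGB2HSV); m=cv2.inRange(h,lo,hi); z=np.zeros_like(m); x0,y0,x1,y1=roi; z[y0:y1,x0:x1]=m[y0:y1,x0:x1]
    z=cv2.morphologyEx(z,cv2.MORPH_OPEN,np.ones((2,2)))
    n,l,s,_=cv2.connectedComponentsWithStats(z); k=1+np.argmax(s[1:,4]); return (l==k).astype(np.uint8)
def world_rect(c,m,z):
    cn=max(cv2.findContours(m,0,1)[0],key=cv2.contourArea)[:,0]
    P=np.array([onz(c,u,v,z)[:2] for u,v in cn])
    (x,y),(w,h),a=cv2.minAreaRect((P*1000).astype(np.float32))
    return np.round([x,y,w,h,a],1)
t=cs['top'];s=cs['scene']
ym=mask(t,(22,120,120),(35,255,255),(160,190,205,275))
print('strip',world_rect(t,ym,.024))
ym=mask(s,(22,120,120),(35,255,255),(150,290,230,350))
print('strip scene',world_rect(s,ym,.024))
for nm,c,r in(('top',t,(300,205,385,270)),('scene',s,(300,190,395,260))):
    w=mask(c,(10,60,120),(22,200,255),r); b=mask(c,(100,90,40),(125,255,255),(345,210,385,265) if nm=='top' else (345,120,385,225))
    bt=mask(c,(100,90,40),(125,255,255),(345,210,385,265) if nm=='top' else (345,120,385,225))
    print(nm,'rack',world_rect(c,w,.042),'blue',cv2.minAreaRect(cv2.findNonZero(b)),np.float32(cv2.boxPoints(cv2.minAreaRect(cv2.findNonZero(b)))).round(1).tolist())
a=cv2.resize(t['pixels'][205:275,300:390],None,fx=6,fy=6,interpolation=cv2.INTER_CUBIC)
b=cv2.resize(s['pixels'][120:260,300:400],None,fx=4,fy=4,interpolation=cv2.INTER_CUBIC)
o=np.zeros((560,800,3),np.uint8);o[:420,:400]=a[:,:400] if 0 else a[:,140:540];o[:560,400:]=b
cv2.imwrite('pics/z1.png',o[...,::-1])
E
python3 m.py; python3 -c "
from h import *
s=bot.read_state();print(R.from_rotvec(s['tcp_rot']).as_matrix().round(3))"
```

```text
strip [474.7 195.8 129.3  13.    3.3]
strip scene [471.  201.8 128.7   9.5   2.8]
top rack [ 445.3 -188.2  166.2  104.    77.9] blue ((364.8846435546875, 240.07693481445312), (10.394155502319336, 34.3203239440918), 11.309932708740234) [[356.3999938964844, 255.89999389648438], [363.20001220703125, 222.1999969482422], [373.29998779296875, 224.3000030517578], [366.6000061035156, 257.8999938964844]]
scene rack [ 435.9 -175.1  212.   203.7   46.2] blue ((366.90283203125, 170.5129852294922), (22.407697677612305, 80.60323333740234), 1.8476102352142334) [[354.3999938964844, 210.39999389648438], [357.0, 129.89999389648438], [379.3999938964844, 130.60000610351562], [376.79998779296875, 211.1999969482422]]
[[-0.963  0.269 -0.001]
 [ 0.269  0.963 -0.002]
 [ 0.    -0.002 -1.   ]]
```

View pics/z1.png

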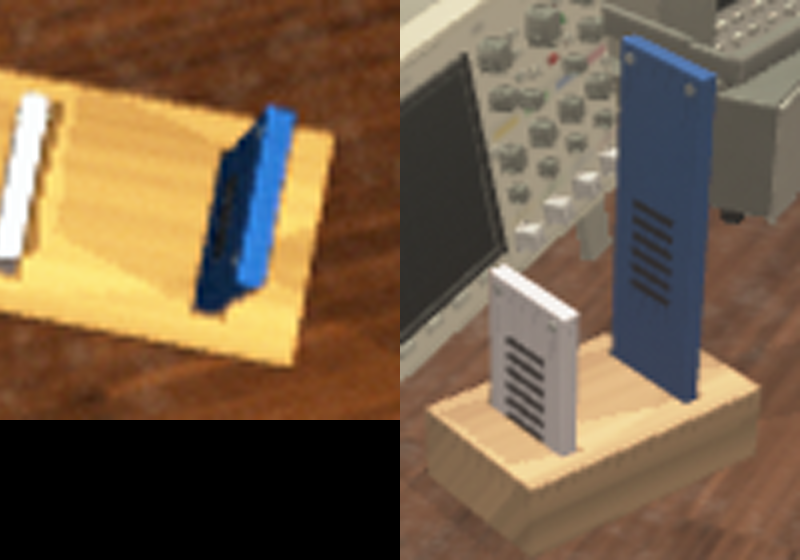

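The crop shows the blue panel's top edge clearly: bright blue, centred near u,v (367.7,238) in the top view and (367.3,134.5) in the scene view. It has free space around its top.

```bash
cat > m2.py <<'E'
from m import *
bt=mask(t,(100,150,150),(118,255,255),(355,215,385,262))
print('top edge top-cam',world_rect(t,bt,.220),bt.sum())
w=mask(t,(8,70,110),(24,230,255),(300,205,385,270))
cn=np.vstack([onz(t,u,v,.042)[:2]*1000 for u,v in cv2.findNonZero(w)[:,0]]).astype(np.float32)
for nm,p in (('a',(625,37)),('b',(641,37)),('c',(715,75)),('d',(697,83))):
    print(nm,(onz(s,300+(p[0]-400+.5)/4,120+(p[1]+.5)/4,.220)*1000).round(1))
# bottom corners of blue at the rack top, z=.042 (face toward +y)
for p in ((613,353),(695,401)): print('foot',(onz(s,300+(p[0]-400+.5)/4,120+(p[1]+.5)/4,.042)*1000).round(1))
# triangulate strip centre/ panel top
def tri(p,q):
    o1,d1=ray(t,*p);o2,d2=ray(s,*q);k=np.linalg.lstsq(np.c_[d1,-d2],o2-o1,rcond=None)[0];a=o1+k[0]*d1;b=o2+k[1]*d2;return ((a+b)/2*1000).round(1),np.linalg.norm(a-b)*1000
print('tri panel',tri((367.7,238),(367.3,134.5)))
E
python3 m2.py|tail -9
```

```text
scene rack [ 435.9 -175.1  212.   203.7   46.2] blue ((366.90283203125, 170.5129852294922), (22.407697677612305, 80.60323333740234), 1.8476102352142334) [[354.3999938964844, 210.39999389648438], [357.0, 129.89999389648438], [379.3999938964844, 130.60000610351562], [376.79998779296875, 211.1999969482422]]
top edge top-cam [ 442.3 -222.2    8.1   58.4   79.2] 119
a [ 469.3 -218.9  220. ]
b [ 463.6 -223.9  220. ]
c [ 410.7 -212.5  220. ]
d [ 411.5 -200.1  220. ]
foot [ 469.2 -217.7   42. ]
foot [ 408.4 -209.9   42. ]
tri panel (array([ 444.2, -221.8,  215.8]), np.float64(0.991173012789502))
```

drive_tool(increments=[{"delta_pos": [0,0,0],"turn": -0.089,"jaw": 1},{"delta_pos": [-26,-29,-5],"turn": 0,"jaw": 1},{"delta_pos": [-26,-29,-5],"turn": 0,"jaw": 1},{"delta_pos": [-26,-29,-5],"turn": 0,"jaw": 1},{"delta_pos": [-26,-29,-5],"turn": 0,"jaw": 1},{"delta_pos": [-26,-29,-5],"turn": 0,"jaw": 1},{"delta_pos": [-26,-29,-5],"turn": 0,"jaw": 1},{"delta_pos": [-26,-29,-5],"turn": 0,"jaw": 1}])

```text
time: 0.77
tool_pos: [0.3241, 0.4154, 0.4394]
tcp_rot: [-0.287, -3.128, 0.001]
wrist_force: [1.1, -0.1, -0.0]
width: 0.997
grip_force: 0.0
```

drive_tool(increments=[{"delta_pos": [-26,-29,-5],"turn": 0,"jaw": 1},{"delta_pos": [-26,-29,-5],"turn": 0,"jaw": 1},{"delta_pos": [-26,-29,-5],"turn": 0,"jaw": 1},{"delta_pos": [-26,-29,0],"turn": 0,"jaw": 1},{"delta_pos": [0,0,0],"turn": 0,"jaw": 1}])

```text
time: 1.18
tool_pos: [0.4073, 0.2793, 0.4548]
tcp_rot: [0.297, 3.125, -0.004]
wrist_force: [-1.2, -0.2, 0.2]
width: 1.004
grip_force: 0.0
```

drive_tool(increments=[{"delta_pos": [-9.6,-37.2,0],"turn": 0,"jaw": 1},{"delta_pos": [-9.6,-37.2,0],"turn": 0,"jaw": 1},{"delta_pos": [-9.6,-37.2,0],"turn": 0,"jaw": 1},{"delta_pos": [-9.6,-37.2,0],"turn": 0,"jaw": 1},{"delta_pos": [-9.6,-37.2,0],"turn": 0,"jaw": 1},{"delta_pos": [-9.6,-37.2,0],"turn": 0,"jaw": 1},{"delta_pos": [-9.6,-37.2,0],"turn": 0,"jaw": 1},{"delta_pos": [-9.6,-37.2,0],"turn": 0,"jaw": 1}])

```text
time: 1.85
tool_pos: [0.4253, -0.0239, 0.4544]
tcp_rot: [-0.288, -3.128, -0.0]
wrist_force: [0.5, -0.8, 0.2]
width: 1.002
grip_force: 0.0
```

drive_tool(increments=[{"delta_pos": [-9.6,-37.2,0],"turn": 0,"jaw": 1},{"delta_pos": [-9.6,-37.2,0],"turn": 0,"jaw": 1},{"delta_pos": [-9.6,-37.2,0],"turn": 0,"jaw": 1},{"delta_pos": [-9.6,-37.2,0],"turn": 0,"jaw": 1},{"delta_pos": [-9.6,-37.2,0],"turn": 0,"jaw": 1},{"delta_pos": [0,0,0],"turn": 0,"jaw": 1},{"delta_pos": [0,0,0],"turn": 0,"jaw": 1},{"delta_pos": [0,0,0],"turn": 0,"jaw": 1}])

```text
time: 2.52
tool_pos: [0.439, -0.2138, 0.454]
tcp_rot: [-0.289, -3.127, -0.002]
wrist_force: [0.2, -0.3, 0.6]
width: 1.001
grip_force: 0.0
```

Run:
```python
from h import *
s=bot.read_state();c=snap('wrist','w1.png')
print(s['q'].round(3),s['tool_pos'],R.from_rotvec(s['tcp_rot']).as_matrix().round(3).tolist());print(c['fovy'],c['cx'],c['cy'],c['hand_eye'].round(4).tolist())
import pickle;pickle.dump((s,c),open('w1.pkl','wb'))
```

```text
[-5.040e-01 -1.230e-01  1.926e+00  1.000e-03  1.340e+00 -1.891e+00] [ 0.43895224 -0.21378483  0.45399186] [[-0.983, 0.184, -0.001], [0.184, 0.983, 0.001], [0.001, 0.001, -1.0]]
65.70646984690485 318.94596864661986 233.21716043322394 [[0.0011, -0.9638, -0.2668, 0.0677], [1.0, 0.001, 0.0005, 0.0006], [-0.0002, -0.2668, 0.9638, 0.0315], [0.0, 0.0, 0.0, 1.0]]
```

View pics/w1.png

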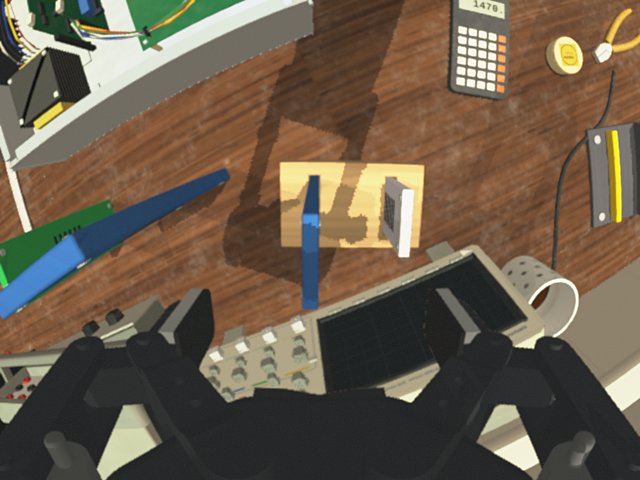

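The wrist view shows the panel's top edge running nearly straight from (311,213) to (310,308), so the fingers are square to it. I'll cast those rays onto z = 0.22.

```bash
cat >> h.py <<'E'
def wz(s,c,u,v,z):
    f=240/np.tan(np.radians(c['fovy'])/2); d=np.array([u-c['cx'],v-c['cy']]); r=np.hypot(*d); th=r/f
    k=np.array([*(np.sin(th)*d/r),np.cos(th)]); H=c['hand_eye']; Rw=R.from_rotvec(s['tcp_rot']).as_matrix()
    o=s['tool_pos']+Rw@H[:3,3]; k=Rw@H[:3,:3]@k; return o+k*(z-o[2])/k[2]
E
python3 - <<'E'
from h import *
import pickle;s,c=pickle.load(open('w1.pkl','rb'))
px=c['pixels'];h=cv2.cvtColor(px,cv2.COLOR_RGB2HSV);m=cv2.inRange(h,(100,100,30),(125,255,255))
for v in (216,230,245,260,275,290,303,306,309,312):
    x=np.where(m[v,290:335])[0]+290
    if len(x): print(v,x.min(),x.max(),(wz(s,c,x.min(),v,.22)*1000).round(1)[:2],(wz(s,c,x.max(),v,.22)*1000).round(1)[:2])
for p in ((282,163),(421,164),(421,247),(282,247)): print('rack',(wz(s,c,*p,.042)*1000).round(1))
for p in ((610,131),(620,221)): print('strip',(wz(s,c,*p,.024)*1000).round(1))
E
```

```text
216 302 318 [ 415.8 -218.1] [ 417.4 -209.3]
230 303 318 [ 423.8 -219.1] [ 425.4 -210.8]
245 303 317 [ 432.5 -220.8] [ 434. -213.]
260 302 317 [ 441.3 -223.2] [ 442.9 -214.7]
275 303 317 [ 450.6 -224.5] [ 452.1 -216.4]
290 303 317 [ 460.1 -226.4] [ 461.6 -218.2]
303 303 317 [ 468.6 -228.1] [ 470.1 -219.8]
306 303 317 [ 470.6 -228.5] [ 472.1 -220.1]
rack [ 395.3 -242.9   42. ]
rack [ 421.2 -100.5   42. ]
rack [ 511.6 -111.6   42. ]
rack [ 483.4 -261.2   42. ]
strip [412.4 187.5  24. ]
strip [541.3 206.   24. ]
```

drive_tool(increments=[{"delta_pos": [-4.9,-4.4,20],"turn": 0,"jaw": 1},{"delta_pos": [0,0,30],"turn": 0,"jaw": 1},{"delta_pos": [0,0,30],"turn": 0,"jaw": 1},{"delta_pos": [0,0,30],"turn": 0,"jaw": 1},{"delta_pos": [0,0,0],"turn": 0,"jaw": 1},{"delta_pos": [0,0,0],"turn": 0,"jaw": -0.5},{"delta_pos": [0,0,0],"turn": 0,"jaw": -1},{"delta_pos": [0,0,0],"turn": 0,"jaw": -1}], grip_force=40)

```text
time: 3.23
tool_pos: [0.4442, -0.2193, 0.3474]
tcp_rot: [0.286, 3.124, -0.003]
wrist_force: [0.1, -0.1, 0.4]
width: 0.608
grip_force: 0.0
```

drive_tool(increments=[{"delta_pos": [0,0,0],"turn": 0,"jaw": -1},{"delta_pos": [0,0,0],"turn": 0,"jaw": -1},{"delta_pos": [0,0,0],"turn": 0,"jaw": -1},{"delta_pos": [0,0,0],"turn": 0,"jaw": -1}])

```text
time: 3.57
tool_pos: [0.4435, -0.2196, 0.346]
tcp_rot: [0.288, 3.126, -0.001]
wrist_force: [-0.6, 0.8, 5.5]
width: 0.115
grip_force: 39.8
```

drive_tool(increments=[{"delta_pos": [0,0,-8],"turn": 0,"jaw": -1},{"delta_pos": [0,0,-15],"turn": 0,"jaw": -1},{"delta_pos": [0,0,-20],"turn": 0,"jaw": -1},{"delta_pos": [0,0,-25],"turn": 0,"jaw": -1},{"delta_pos": [0,0,-25],"turn": 0,"jaw": -1},{"delta_pos": [0,0,-25],"turn": 0,"jaw": -1},{"delta_pos": [0,0,-22],"turn": 0,"jaw": -1},{"delta_pos": [0,0,0],"turn": 0,"jaw": -1}])

```text
time: 4.23
tool_pos: [0.4438, -0.2198, 0.4902]
tcp_rot: [0.288, 3.121, -0.005]
wrist_force: [0.7, 0.1, -1.6]
width: 0.112
grip_force: 39.3
```

Run:
```python
from h import *
s=bot.read_state();c=bot.read_camera('scene')
print(s['tool_pos'],s['wrist_force'],s['grip_force'],s['width'],R.from_rotvec(s['tcp_rot']).as_matrix().round(3)[:2,:2].tolist())
cv2.imwrite('pics/s2.png',c['pixels'][40:270,220:460,::-1].repeat(2,0).repeat(2,1))
```

```text
[ 0.44378034 -0.21984033  0.490224  ] [ 0.7241903   0.13768323 -1.62815587] 39.344226121902466 0.11202159472673949 [[-0.983, 0.183], [0.183, 0.983]]
```

View pics/s2.png

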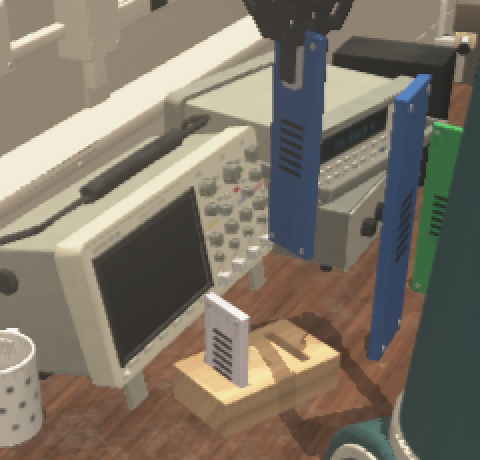

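The picture shows the panel gripped squarely and hanging clear of the rack. The grey panel is untouched.

drive_tool(increments=[{"delta_pos": [12,20,0],"turn": 0,"jaw": -1},{"delta_pos": [20,36,0],"turn": 0,"jaw": -1},{"delta_pos": [20,36,0],"turn": 0,"jaw": -1},{"delta_pos": [6.7,36,0],"turn": 0,"jaw": -1},{"delta_pos": [6.7,36,0],"turn": 0,"jaw": -1},{"delta_pos": [6.7,36,0],"turn": 0,"jaw": -1},{"delta_pos": [6.7,36,0],"turn": 0,"jaw": -1},{"delta_pos": [6.7,36,0],"turn": 0,"jaw": -1}])

```text
time: 4.95
tool_pos: [0.4076, 0.0652, 0.4821]
tcp_rot: [-0.289, -3.125, 0.001]
wrist_force: [2.1, 0.2, -1.8]
width: 0.114
grip_force: 39.8
```

drive_tool(increments=[{"delta_pos": [6.7,36,0],"turn": 0,"jaw": -1},{"delta_pos": [0,0,0],"turn": -0.081,"jaw": -1},{"delta_pos": [0,0,0],"turn": -0.081,"jaw": -1},{"delta_pos": [0,0,0],"turn": -0.081,"jaw": -1},{"delta_pos": [0,0,0],"turn": 0,"jaw": -1},{"delta_pos": [0,0,0],"turn": 0,"jaw": -1}])

```text
time: 5.45
tool_pos: [0.4083, 0.1003, 0.4825]
tcp_rot: [0.09, -3.137, 0.001]
wrist_force: [0.2, -0.1, -2.7]
width: 0.11
grip_force: 40.4
```

Run:
```python
from h import *
s=bot.read_state();c=snap('wrist','w2.png')
print(s['q'].round(3),s['tool_pos'],R.from_rotvec(s['tcp_rot']).as_matrix().round(3)[:2].tolist())
import pickle;pickle.dump((s,c),open('w2.pkl','wb'))
```

```text
[ 0.182 -0.275  1.999 -0.     1.421 -1.446] [0.40826246 0.10031741 0.48253393] [[-0.998, -0.057, -0.004], [-0.057, 0.998, -0.001]]
```

View pics/w2.png

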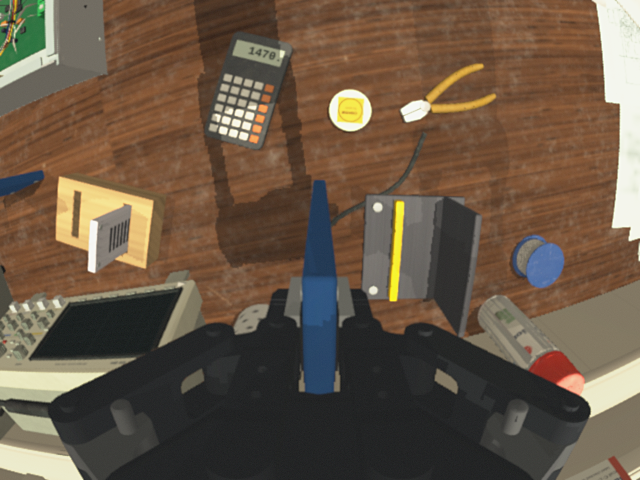

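The wrist view shows the held panel in the middle at (320,300). The whole stand is visible, with the yellow strip running from (399,202) to (394,300) and the upright at (455,260).

Run:
```python
from h import *
import pickle;s,c=pickle.load(open('w2.pkl','rb'))
h=cv2.cvtColor(c['pixels'],cv2.COLOR_RGB2HSV);m=cv2.inRange(h,(24,150,120),(34,255,255));m[:190]=0;m[310:]=0;m[:,:380]=0;m[:,415:]=0
P=np.float32([wz(s,c,u,v,.024)[:2]*1000 for u,v in cv2.findNonZero(m)[:,0]])
print('strip',cv2.minAreaRect(P))
for p in ((367,196),(364,296),(437,198)): print('base',(wz(s,c,*p,.008)*1000).round(1))
p=[wz(s,c,*q,.010+.1365)*1000 for q in ((313,182),(327,182))]; print('panel foot near edge',p)
```

```text
strip ((476.28515625, 200.0179443359375), (128.67039489746094, 10.401199340820312), 2.839251756668091)
base [411.3 159.5   8. ]
base [543.5 168.2   8. ]
base [407.3 248.6   8. ]
panel foot near edge [array([380.32979469,  94.3868748 , 146.5       ]), array([379.65501108, 105.90861708, 146.5       ])]
```

drive_tool(increments=[{"delta_pos": [-18.3,28,0],"turn": 0,"jaw": -1},{"delta_pos": [-18.3,28,0],"turn": 0,"jaw": -1},{"delta_pos": [-18.3,28,0],"turn": 0,"jaw": -1},{"delta_pos": [-18.3,28,0],"turn": 0,"jaw": -1},{"delta_pos": [0,0,25],"turn": 0,"jaw": -1},{"delta_pos": [0,0,30],"turn": 0,"jaw": -1},{"delta_pos": [0,0,25],"turn": 0,"jaw": -1},{"delta_pos": [0,0,20],"turn": 0,"jaw": -1}])

```text
time: 6.17
tool_pos: [0.4746, 0.216, 0.3814]
tcp_rot: [0.089, -3.137, 0.002]
wrist_force: [0.3, -0.4, -3.0]
width: 0.11
grip_force: 40.8
```

drive_tool(increments=[{"delta_pos": [0,0,0],"turn": 0,"jaw": -1},{"delta_pos": [0,0,0],"turn": 0,"jaw": -1}])

```text
time: 6.33
tool_pos: [0.4747, 0.2158, 0.3829]
tcp_rot: [0.09, -3.136, 0.002]
wrist_force: [-0.1, 0.5, -1.1]
width: 0.115
grip_force: 40.8
```

Run:
```python
from h import *
s=bot.read_state();c=bot.read_camera('top');c2=bot.read_camera('scene')
print(s['tool_pos'],s['wrist_force'],R.from_rotvec(s['tcp_rot']).as_matrix().round(3)[:2].tolist())
a=cv2.resize(c2['pixels'][200:390,90:260],None,fx=3,fy=3)
b=cv2.resize(c['pixels'][180:280,120:220],None,fx=2.8,fy=2.8)
o=np.zeros((570,800,3),np.uint8);o[:570,:510]=a;o[:280,510:790]=b;cv2.imwrite('pics/s3.png',o[...,::-1])
import pickle;pickle.dump((s,c,c2),open('s3.pkl','wb'))
```

```text
[0.47466561 0.21584657 0.38290154] [-0.12624636  0.54326265 -1.06177822] [[-0.998, -0.057, -0.004], [-0.057, 0.998, -0.002]]
```

View pics/s3.png

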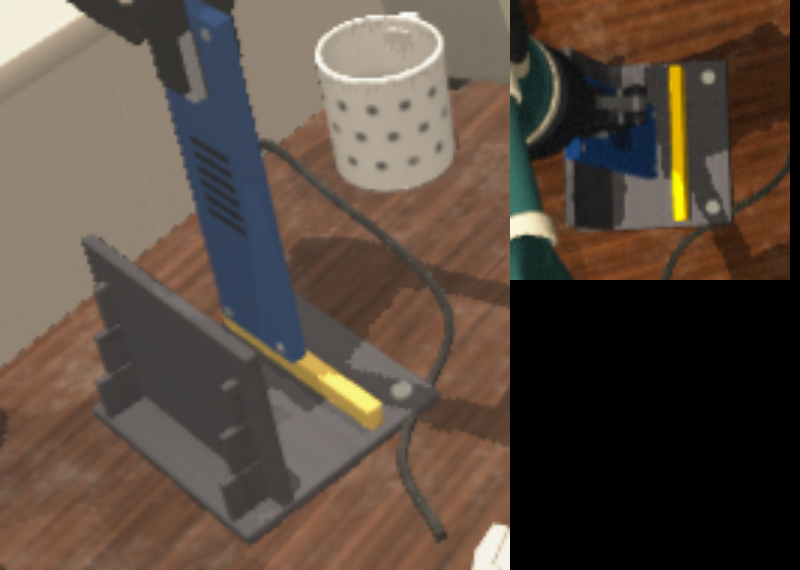

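The panel hangs upright at about 47 mm, just behind the strip. In the top crop its front edge is at (655,140) and the strip's rear edge at (671,140), so it is clear and square. Next I lower it to contact.

drive_tool(increments=[{"delta_pos": [0,0,15],"turn": 0,"jaw": -1},{"delta_pos": [0,0,14],"turn": 0,"jaw": -1},{"delta_pos": [0,0,5],"turn": 0,"jaw": -1},{"delta_pos": [0,0,0],"turn": 0,"jaw": -1},{"delta_pos": [0,0,2],"turn": 0,"jaw": -1},{"delta_pos": [0,0,1],"turn": 0,"jaw": -1},{"delta_pos": [0,0,0],"turn": 0,"jaw": -1}])

```text
time: 7.02
tool_pos: [0.4755, 0.2166, 0.3487]
tcp_rot: [-0.093, 3.139, 0.001]
wrist_force: [0.5, 0.1, -2.8]
width: 0.115
grip_force: 40.8
```

drive_tool(increments=[{"delta_pos": [0,0,1],"turn": 0,"jaw": -1},{"delta_pos": [0,0,0],"turn": 0,"jaw": -1},{"delta_pos": [0,0,0],"turn": 0,"jaw": -1}])

```text
time: 7.27
tool_pos: [0.4752, 0.2165, 0.3469]
tcp_rot: [-0.093, 3.14, 0.0]
wrist_force: [-0.2, -0.7, -2.3]
width: 0.112
grip_force: 40.8
```

drive_tool(increments=[{"delta_pos": [0,0,1.5],"turn": 0,"jaw": -1},{"delta_pos": [0,0,0],"turn": 0,"jaw": -1},{"delta_pos": [0,0,0],"turn": 0,"jaw": -1}])

```text
time: 7.52
tool_pos: [0.4751, 0.2164, 0.345]
tcp_rot: [0.093, -3.14, 0.0]
wrist_force: [-0.2, 0.3, -1.9]
width: 0.112
grip_force: 40.8
```

drive_tool(increments=[{"delta_pos": [0,0,1],"turn": 0,"jaw": -1},{"delta_pos": [0,0,0],"turn": 0,"jaw": -1},{"delta_pos": [0,0,0],"turn": 0,"jaw": -1}])

```text
time: 7.77
tool_pos: [0.4751, 0.2164, 0.3441]
tcp_rot: [0.093, -3.14, 0.0]
wrist_force: [0.4, 0.2, -2.8]
width: 0.115
grip_force: 41.0
```

drive_tool(increments=[{"delta_pos": [0,0,1],"turn": 0,"jaw": -1},{"delta_pos": [0,0,0],"turn": 0,"jaw": -1},{"delta_pos": [0,0,0],"turn": 0,"jaw": -1}])

```text
time: 8.02
tool_pos: [0.4754, 0.2165, 0.344]
tcp_rot: [-0.093, 3.139, 0.0]
wrist_force: [-0.8, 0.3, 3.7]
width: 0.114
grip_force: 41.6
```

Contact at TCP z 0.344, which matches the foot on the 8 mm base. Now I open the jaws slightly so the panel stands between the pads.

drive_tool(increments=[{"delta_pos": [0,0,-0.5],"turn": 0,"jaw": -0.6},{"delta_pos": [0,0,0],"turn": 0,"jaw": -0.4},{"delta_pos": [0,0,0],"turn": 0,"jaw": -0.2},{"delta_pos": [0,0,0],"turn": 0,"jaw": -0.1},{"delta_pos": [0,0,0],"turn": 0,"jaw": -0.1}])

```text
time: 8.43
tool_pos: [0.4751, 0.2164, 0.3435]
tcp_rot: [0.093, -3.14, 0.0]
wrist_force: [-0.0, -0.1, -0.5]
width: 0.45
grip_force: 0.0
```

drive_tool(increments=[{"delta_pos": [0,5,0],"turn": 0,"jaw": -0.1},{"delta_pos": [0,5,0],"turn": 0,"jaw": -0.1},{"delta_pos": [0,5,0],"turn": 0,"jaw": -0.1},{"delta_pos": [0,4,0],"turn": 0,"jaw": -0.1},{"delta_pos": [0,4,0],"turn": 0,"jaw": -0.1},{"delta_pos": [0,4,0],"turn": 0,"jaw": -0.1},{"delta_pos": [0,0,0],"turn": 0,"jaw": -0.1},{"delta_pos": [0,0,0],"turn": 0,"jaw": -0.1}])

```text
time: 9.1
tool_pos: [0.4735, 0.2438, 0.3437]
tcp_rot: [0.094, -3.14, -0.0]
wrist_force: [1.0, 0.2, 0.0]
width: 0.449
grip_force: 0.1
```

Run:
```python
from h import *
s=bot.read_state();c2=bot.read_camera('scene')
print(s['tool_pos'],s['wrist_force'],s['width'])
cv2.imwrite('pics/s4.png',cv2.resize(c2['pixels'][180:390,80:270],None,fx=2.8,fy=2.8)[...,::-1])
```

```text
[0.47352174 0.24377349 0.34366561] [1.00707651 0.23868366 0.03500004] 0.44879601677494496
```

View pics/s4.png

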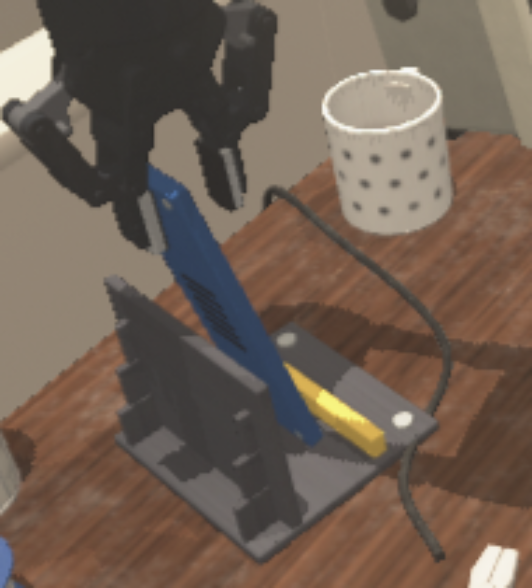

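The picture shows the panel tipped toward the upright and resting on the +y finger, with its foot at (300,430) behind the strip. I keep easing it over.

drive_tool(increments=[{"delta_pos": [0,5,0],"turn": 0,"jaw": -0.1},{"delta_pos": [0,5,0],"turn": 0,"jaw": -0.1},{"delta_pos": [0,5,0],"turn": 0,"jaw": -0.1},{"delta_pos": [0,5,0],"turn": 0,"jaw": -0.1},{"delta_pos": [0,5,0],"turn": 0,"jaw": -0.1},{"delta_pos": [0,5,0],"turn": 0,"jaw": -0.1},{"delta_pos": [0,5,0],"turn": 0,"jaw": -0.1},{"delta_pos": [0,5,0],"turn": 0,"jaw": -0.1}])

```text
time: 9.82
tool_pos: [0.4712, 0.2839, 0.3437]
tcp_rot: [-0.093, 3.14, -0.0]
wrist_force: [1.1, 0.2, -0.4]
width: 0.452
grip_force: 0.0
```

drive_tool(increments=[{"delta_pos": [0,2,0],"turn": 0,"jaw": 0.1},{"delta_pos": [0,2,0],"turn": 0,"jaw": 0.3},{"delta_pos": [0,0,0],"turn": 0,"jaw": 0.6},{"delta_pos": [0,0,0],"turn": 0,"jaw": 1},{"delta_pos": [0,0,0],"turn": 0,"jaw": 1},{"delta_pos": [0,0,0],"turn": 0,"jaw": 1}])

```text
time: 10.32
tool_pos: [0.471, 0.2871, 0.3437]
tcp_rot: [0.093, -3.14, 0.0]
wrist_force: [1.0, -1.4, 0.4]
width: 0.999
grip_force: 0.0
```

Run:
```python
from h import *
s=bot.read_state();c2=bot.read_camera('scene')
print(s['tool_pos'],s['wrist_force'],s['width'])
cv2.imwrite('pics/s5.png',cv2.resize(c2['pixels'][180:390,80:270],None,fx=2.8,fy=2.8)[...,::-1])
```

```text
[0.47097611 0.28712564 0.34368102] [ 1.02523995 -1.43762055  0.35891941] 0.9993342051417359
```

View pics/s5.png

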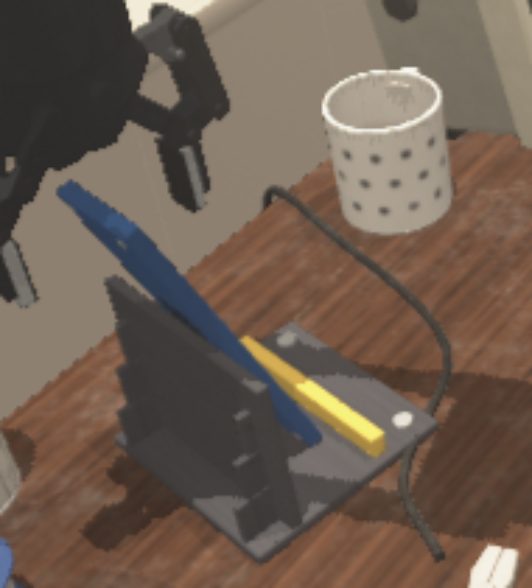

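The panel now leans on the upright, with the open fingers clear of it on both sides. I retreat straight up.

drive_tool(increments=[{"delta_pos": [0,0,-15],"turn": 0,"jaw": 1},{"delta_pos": [0,0,-25],"turn": 0,"jaw": 1},{"delta_pos": [0,0,-30],"turn": 0,"jaw": 1},{"delta_pos": [0,0,-30],"turn": 0,"jaw": 1},{"delta_pos": [0,-30,-20],"turn": 0,"jaw": 1},{"delta_pos": [0,-35,0],"turn": 0,"jaw": 1},{"delta_pos": [0,-35,0],"turn": 0,"jaw": 1},{"delta_pos": [0,-35,0],"turn": 0,"jaw": 1}])

```text
time: 11.03
tool_pos: [0.4788, 0.1513, 0.4647]
tcp_rot: [-0.095, 3.138, 0.0]
wrist_force: [0.7, -0.9, -0.6]
width: 0.997
grip_force: 0.0
```

drive_tool(increments=[{"delta_pos": [0,-35,0],"turn": 0,"jaw": 1},{"delta_pos": [0,0,0],"turn": 0,"jaw": 1},{"delta_pos": [0,0,0],"turn": 0,"jaw": 1},{"delta_pos": [0,0,0],"turn": 0,"jaw": 1}])

```text
time: 11.37
tool_pos: [0.481, 0.1176, 0.4638]
tcp_rot: [-0.091, 3.14, 0.001]
wrist_force: [0.8, 1.0, -0.5]
width: 1.002
grip_force: 0.0
```

Run:
```python
from h import *
import pickle
s=bot.read_state();w=bot.read_camera('wrist');c=bot.read_camera('top');c2=bot.read_camera('scene')
pickle.dump((s,w,c,c2),open('f.pkl','wb'))
print(s['tool_pos'],s['tcp_rot'])
a=cv2.resize(c2['pixels'][200:390,90:260],None,fx=2.4,fy=2.4)
b=cv2.resize(w['pixels'][150:350,330:530],None,fx=1.9,fy=1.9)
o=np.zeros((460,800,3),np.uint8);o[:a.shape[0],:408]=a;o[:380,410:790]=b;cv2.imwrite('pics/f.png',o[...,::-1])
```

```text
[0.48100962 0.11756891 0.4637764 ] [-9.10526159e-02  3.14010307e+00  1.17815207e-03]
```

View pics/f.png

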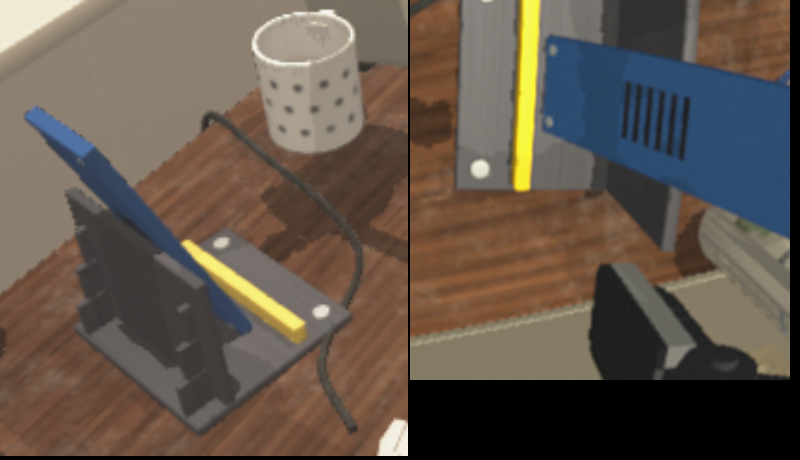

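The final view shows the panel leaning on the upright, with its foot edge from (549,36) to (544,130) in the crop, right beside the strip and parallel to it. I'll check the figures.

Run:
```python
from h import *
import pickle;s,w,c,c2=pickle.load(open('f.pkl','rb'))
q=lambda x,y:(330+(x-410)/1.9,150+y/1.9)
A,B=[wz(s,w,*q(*p),.012)*1000 for p in((549,36),(544,130))]
h=cv2.cvtColor(w['pixels'],cv2.COLOR_RGB2HSV);m=cv2.inRange(h,(24,150,120),(34,255,255));m[:130]=0;m[260:]=0;m[:,:370]=0;m[:,:][:,420:]=0
P=np.float32([wz(s,w,u,v,.024)[:2]*1000 for u,v in cv2.findNonZero(m)[:,0]]);r=cv2.minAreaRect(P);print('strip',r)
a=np.radians(3);c0=np.array([476,200]) if r[1][0]<110 and r[1][1]<110 else np.array(r[0]);X=np.array([np.cos(a),np.sin(a)]);Y=np.array([-X[1],X[0]]);O=c0+25*Y
for p in(A,B): print('foot front edge in stand',((p[:2]-O)@X).round(1),((p[:2]-O)@Y).round(1))
# scene: top edge corners (upper-left face) -> tilt
qs=lambda x,y:(90+x/2.4,200+y/2.4)
for z in (.195,.2): print([(onz(c2,*qs(*p),z)*1000).round(0) for p in((27,115),(88,158))])
```

```text
strip ((476.8350830078125, 200.02056884765625), (128.07363891601562, 10.377273559570312), 2.715353012084961)
foot front edge in stand -28.6 -9.8
foot front edge in stand 30.0 -10.0
[array([514., 286., 195.]), array([451., 283., 195.])]
[array([506., 289., 200.]), array([444., 286., 200.])]
```

The foot centre is at about stand x = +1 mm, y = -5 mm. The panel is square within about 1° and tilted roughly 19°, all inside the limits, so I'm handing in.

```bash
python3 -c "
from workcell import bot
print(bot.finish_job())"
```

```text
the job is handed in; nothing more can be done
None
```

The long blue panel now leans on the stand's upright and the job is handed in. Its foot is square and centred, about 10 mm behind the yellow strip rather than against it; the tilt is about 19°, and I never touched the grey panel. The hand-in gave no verdict, so these are my own camera measurements.

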